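# Hold a strap bracket against a click-up sprung stop

### The job

Turn the black bar knob on the grey jig clockwise until it clicks over into its second rest place, which brings the stop up out of the bed. Then set the aluminium strap bracket flat on the bed with its flat front face square and centred on the stop's rubber pad, push it so that the sprung pad is about half way in (about 8 N), never ramming the pad into its end, and keep that push steady for at least three seconds. Finish while still holding the bracket pressed like that, so a colleague can bolt the strap on, and leave the other things on the shelf where they are.

Things in the scene. Friction and masses are not known exactly. Their poses are not given: they have to be found in the camera images.
- jig: Fixed grey jig block, 200 (x) x 240 (y) x 34 mm. Origin on its underside; it reaches from x = -110 to 90 mm and y = -120 to 120 mm. Its flat top is the bed, 34 mm above the shelf. The stop is on its x axis (y = 0); the bracket is pushed along its +x. The knob stands at x = -30, y = -85 mm. Place and yaw vary.
- knob_grip (a point): On the vertical axis of the black knob, 71 mm above the shelf, 7 mm below the knob's top. The grip is an upright bar 46 mm long (this frame's x, turns with the knob), 14 mm thick (y), rising 30 mm above a disc 48 mm in diameter and 8 mm thick. Pinch the bar across its y.
- knob (a joint): Turn of the knob in rad, growing clockwise seen from above, between its limits 0 and 1.1. It starts at 0. An over-centre spring holds it at either limit, its two rest places; turning takes up to about 0.25 N m before the crest at 0.55, then it snaps on to 1.1 by itself, also when let go. It lifts the stop in proportion, 28 mm at 1.1 rad.
- pad_face (a point): Centre of the front face of the stop's rubber pad, 28 wide (y) x 28 mm high; frame parallel to the jig's, face looks to -x. Stop down: sunk in the bed (top 2 mm above it) at jig x = 20 mm, y = 0. Stop up: centre 16 mm, top 30 mm above the bed. It moves with the pad. Behind it is a steel plate 56 mm wide, as high, 30 mm behind the free pad face.
- pad (a joint): How far the sprung pad is pushed in, along jig +x, in m: 0 free, 0.020 at its end. Spring: 2 N to start it, plus 0.6 N per mm, so about 8 N half way (10 mm) and 14 N at its end.
- bracket_rib (a point): Loose aluminium strap bracket, 0.17-0.35 kg, standing on the shelf on the jig's -y side. Foot 70 (x) x 60 (y) x 6 mm; at its +x end an upright front plate 8 thick, 60 wide, 50 mm high, two bolt holes; behind it an upright central rib 12 thick (y), x = -23 to 27, top at 50 mm. This point: mid-foot in plan, in the rib, 32 mm above the underside. Pinch the rib across y. +x: out of the front face.
- bracket_face (a point): Point of the bracket's flat front face, in the middle of its width, 16 mm above the underside and 35 mm in front of bracket_rib; axes as bracket_rib. It meets pad_face when the bracket stands right against the raised stop.
- bottle: Bystander: empty clear glass bottle with a twist cap, 64 mm in diameter, 180 mm high; origin under its centre.
- skewer_cup: Bystander: steel cup 72 mm in diameter, 95 mm high, with bamboo skewers standing up to 176 mm; origin under its centre.
- dish: Bystander: yellow ceramic dish 110 mm in diameter, 35 mm high; origin under its centre.
- clip: Bystander: black silicone mitt clip, 85 x 30 x 24 mm, lying flat; origin under its centre.
Not all that is in view belongs to the job. Several things look just like the part that bears bracket_rib: the one meant starts nearest to the robot's base.

How it is judged:
On the way, in this order (a step that is already met when the one before it is completed fails the run):
1. the knob has clicked over into its second rest place and the stop is up (value of joint knob above 0.95 rad), for 0.2 s.
2. the bracket presses the pad with a force within 4 to 12.5 N for 2.5 s (contact force between bracket and pad between 4 and 12.5 N and value of joint pad between 0.004 and 0.016 m), for 2.5 s.
At the end, for the whole second after the job is handed in: Knob past 0.95 rad; bracket flat on the bed (4 mm), front face on the raised pad, within 12 mm of centred and 0.12 rad of square, pressing it with 4 to 12.5 N, pad 4 to 16 mm in; bracket still, in the robot's fingers; bystanders within 25 mm of their places (all of step 2 and value of joint knob above 0.95 rad and x of bracket_face in the frame of pad_face between -0.004 and 0.004 m and y of bracket_face in the frame of pad_face between -0.012 and 0.012 m and z of bracket_face in the frame of pad_face between -0.004 and 0.004 m and angle between the x axis of bracket_face and the x axis of pad_face, either way round below 0.12 rad and angle between bracket_face's own z axis and vertical below 0.1 rad and linear speed of bracket below 0.02 m/s and contact force between the fingers and bracket above 0.5 N); the arm keeps its last pose, push and grip.
It fails at once if the pad is rammed into its end (more than 20 N) (contact force between bracket and pad above 20 N).
It fails at once if a bystander is moved more than 25 mm (distance of any of bottle, skewer_cup, dish, clip from where it was at the start of the episode above 0.025 m).
It also fails if it takes over 59 s, if anything falls off the work surface, if the arm or the gripper's body presses on something with over 40 N, if the wrist force passes 120 N, or if a joint passes its speed limit or range.

### The arm

A 6-joint arm with a two-finger parallel gripper is mounted at the origin on the work surface. World frame = base frame: x ahead of the robot, y to its left, z up, the work surface at z = 0. Lengths are in m, angles in rad, forces in N, time in s.
With the tool pointing down it reaches from about 0.325 to 0.775 m from the base axis. Payload 5.5 kg.
Tool frame: the origin (TCP) lies at the very end of the fingers, on their centre line; the grasp point (between the pads) lies 19 mm behind it; z points along the fingers, x is the direction in which the jaws open and shut, and the axes are right-handed (so a half turn about z gives the same grasp; the last joint's range is limited). The gripper opens to 88 mm and grips with 3 to 60 N. Pads are 20 mm wide; open, the fingers measure 115 mm over their backs; the gripper's body (75 mm by 178 mm) begins 61 mm behind the grasp point.
Start: joints at [1.134, 0.091, 1.231, -0, 1.82, -0.057], TCP at [0.222, 0.557, 0.223] pointing down, gripper open.
Joint ranges: [-2.87, 2.87], [-0.86, 2.18], [0.17, 2.46], [-1.51, 4.65], [0.06, 2.69], [-2.65, 2.65]. Speed limits (rad/s): [2.57, 2.57, 3.01, 3.14, 3.14, 3.14].

### API

Orientations are given as a rotation vector (axis times angle).
In Python, from bench import read_state, camera, calibration, close_job gives the robot as it stands.
- The arm moves only by the tool arm_command, never from a script. Its argument "commands" is a list of rows, each an object with "turn": the turn, a rotation vector about the tool's x, y, z in degrees, a list of three; "xyz": the shift along the tool's x, y, z in m, a list of three; "hand": the opening, from -1 (shut) to 1 (fully open), so that 0 is half open. A call has 1 to 12 rows; each row shifts and turns the pose as measured when the row begins, along the tool's axes as they then stand; what a row does not reach is not made up. A row lasts 1/10 s, in which the tool goes at most 50 mm and 8.59 degrees, less where a joint would pass 70% of its speed; a pose out of reach is approached as far as the arm can. A call with a gripper value outside its range is refused whole. The fingers move at their own pace and stop on an object; "squeeze" is the grip in N (left out, the last holds). Time passes only in rows, so rows that do not move let the fingers close. It gives the time, the measured TCP pose, the force and the opening at its end, in the units of the state.
- read_state(): the state, without advancing time (a new reading comes with each control period).
- camera(name): name is "side" or "top" or "wrist"; returns the picture (420x560x3 uint8, red, green, blue); there is no depth.
- calibration(name): a dict with "intrinsics" (3x3 intrinsics, pixels), "R" (3x3) and "t" (3): a world point X has camera coordinates R X + t. Camera axes: x right, y down, z forward; pixel columns grow to the right and rows downward; lengths in m; the calibration is good to about 2 mm. A picture is of the moment at which its call begins: read the wrist's pose just before it. calibration takes no time and is no camera call; for the wrist camera it gives the pose at the moment of the call.
- close_job(): hands the job in, once; it reports no verdict.
The state is a dict: "clock": time; "joints": joint angles; "qvel": joint speeds; "tau": joint torques, N m; "ee_pos": TCP position; "eef_rot": TCP orientation; "wrist_force": force on the tool from outside, world axes, zero at the start; "wrist_torque": the same for the moment, N m; "gripper_width": opening from 0.0 (shut) to 1.0 (fully open).
Only numpy, scipy, OpenCV 4.12 (cv2) and the standard library are available. Lean on these libraries where they do the work, as an engineer would, in place of code of your own. Each camera call takes 0.05 s, during which the arm holds its last target.

## Working session

There is one attempt and no reset: what is moved stays moved. The work goes in short steps, Python scripts to look and compute and a tool call to move; the robot and the scene stay as the last step left them, time stands still between calls to the robot, and variables do not carry over. Pictures are saved under pics/ and viewed, and the job is handed in when it is done.

Besides the shell and the picture viewer there is one more tool, called after ">>>" as a command line: name --argument value ..., lists and objects as JSON in quotes. arm_command: Moves the arm, as the interface text tells. Its arguments: {"type":"object","properties":{"commands":{"type":"array"},"squeeze":{"type":"number"}},"required":["commands"]}

```bash
ls; mkdir -p pics
python3 - <<'E'
from bench import *
import cv2,json
print(read_state())
for n in ["side","top","wrist"]:
    c=calibration(n); print(n,c)
    cv2.imwrite(f"pics/a_{n}.png",camera(n)[:,:,::-1])
E
```

```text
pics
{'clock': 0.0, 'joints': array([ 1.13429851e+00,  9.18510821e-02,  1.23190091e+00, -9.70532994e-08,
        1.81980511e+00, -5.67170926e-02]), 'qvel': array([ 6.02220931e-04,  5.61717427e-04,  3.68374525e-05,  5.87278471e-04,
       -2.23973303e-03, -3.94500295e-04]), 'tau': array([ 9.53460585e-05, -4.46447790e+01, -4.06451261e+01,  6.97500911e-02,
        2.91751453e-02, -1.17663776e-04]), 'ee_pos': array([0.22231147, 0.5569648 , 0.22150306]), 'eef_rot': array([ 2.5999753 ,  1.76164501, -0.00264766]), 'wrist_force': array([-0.0102448 ,  0.42060339, -0.56631874]), 'wrist_torque': array([-0.04215198, -0.00955384, -0.01318681]), 'gripper_width': 1.0026181173768136}
side {'intrinsics': array([[477.56219623,   0.        , 276.78066967],
       [  0.        , 477.56219623, 207.96597189],
       [  0.        ,   0.        ,   1.        ]]), 'R': array([[ 0.70705714, -0.70674018,  0.02425926],
       [-0.37446123, -0.40328921, -0.83494706],
       [ 0.59987414,  0.58127113, -0.54979532]]), 't': array([-0.46197933,  0.26869846,  1.14138541])}
top {'intrinsics': array([[540.44271615,   0.        , 285.69149165],
       [  0.        , 540.44271615, 216.39836536],
       [  0.        ,   0.        ,   1.        ]]), 'R': array([[ 0.09323598, -0.99563568,  0.00407915],
       [-0.97428756, -0.09207933, -0.20563351],
       [ 0.20511166,  0.01519817, -0.97862057]]), 't': array([-0.08219985,  0.61136368,  1.36962757])}
wrist {'intrinsics': array([[290.17619995,   0.        , 279.6924104 ],
       [  0.        , 290.17619995, 203.92054803],
       [  0.        ,   0.        ,   1.        ]]), 'R': array([[ 3.71336723e-01,  9.28498244e-01,  2.20488457e-04],
       [ 8.84225738e-01, -3.53703137e-01,  3.05022844e-01],
       [ 2.83291163e-01, -1.13071222e-01, -9.52345009e-01]]), 't': array([-0.59963209, -0.03572412,  0.39163188])}
```

View pics/a_side.png

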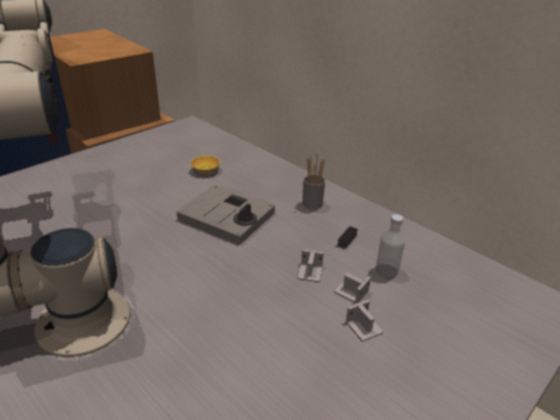

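View pics/a_top.png

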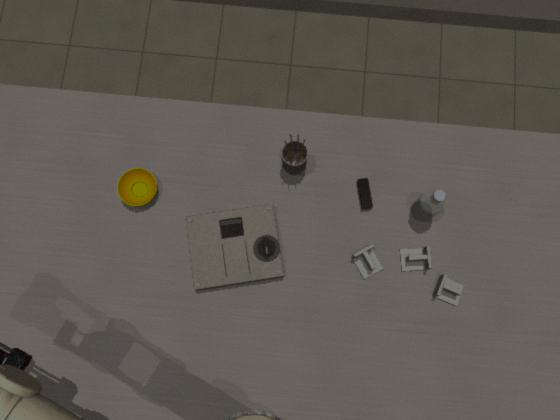

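View pics/a_wrist.png

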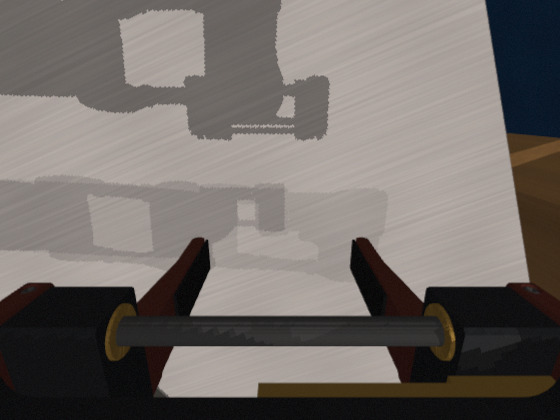

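The top view shows the jig at about (235,247), with the knob at (267,248). There are three bracket look-alikes at (368,260), (416,259) and (449,290), plus the clip (365,194), bottle (430,205), cup (294,158) and dish (138,188). I'll enlarge and measure.

```bash
cat > h.py <<'E'
import numpy as np,cv2
from bench import *
def ray(n,u,v,z,c=None):
    c=c or calibration(n);R,t,K=c["R"],c["t"],c["intrinsics"]
    o=-R.T@t;d=R.T@np.linalg.inv(K)@np.array([u,v,1.]);return o+d*(z-o[2])/d[2]
def proj(n,X,c=None):
    c=c or calibration(n);p=c["intrinsics"]@(c["R"]@np.array(X)+c["t"]);return p[:2]/p[2]
E
python3 - <<'E'
from h import *
for p in [(368,260),(416,259),(449,290)]:
    X=ray("top",*p,.01);print(p,X.round(3),np.hypot(X[0],X[1]).round(3))
print(ray("top",267,248,.078).round(3),proj("top",[0,0,0]))
im=cv2.imread("pics/a_top.png")
cv2.imwrite("pics/b1.png",cv2.resize(im[230:320,340:470],None,fx=6,fy=6,interpolation=cv2.INTER_CUBIC))
cv2.imwrite("pics/b2.png",cv2.resize(im[195:300,175:295],None,fx=5.7,fy=5.7,interpolation=cv2.INTER_CUBIC))
im=cv2.imread("pics/a_side.png")
cv2.imwrite("pics/b3.png",cv2.resize(im[240:345,280:400],None,fx=5.7,fy=5.7,interpolation=cv2.INTER_CUBIC))
E
```

```text
(368, 260) [ 0.528 -0.257  0.01 ] 0.588
(416, 259) [ 0.543 -0.387  0.01 ] 0.667
(449, 290) [ 0.468 -0.478  0.01 ] 0.669
[0.525 0.016 0.078] [253.25616976 457.63697396]
```

View pics/b1.png

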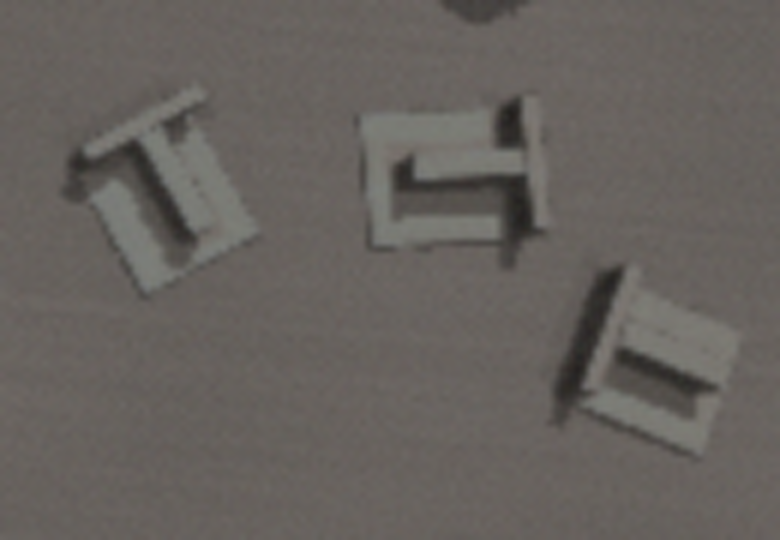

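View pics/b2.png

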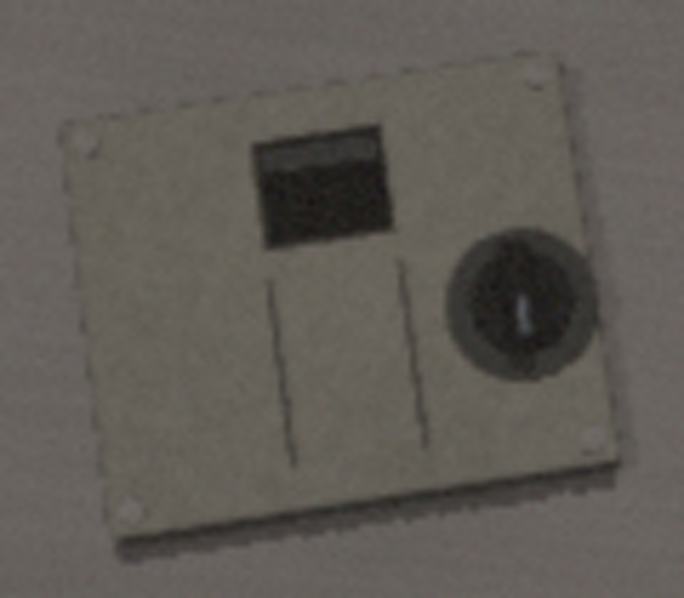

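View pics/b3.png

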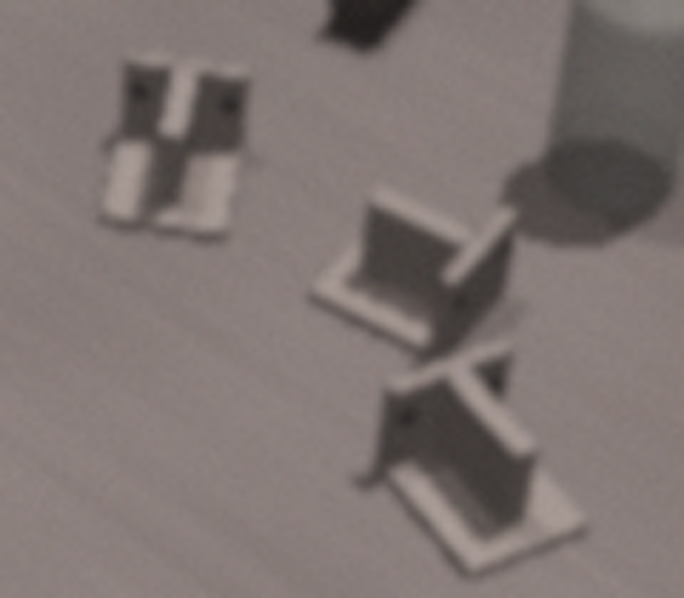

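The one meant is the bracket at (368,260), 0.59 m from the base; the others, (416,259) and (449,290), are at 0.67 m. The crop confirms it: its front plate faces up-left, with the rib behind. Next, jig and bracket poses.

Run:
```python
from h import *
r=lambda p,z,s,o:ray("top",p[0]/s+o[0]-.5+.5/s,p[1]/s+o[1]-.5+.5/s,z)
J=[r(p,.034,5.7,(175,195)) for p in [(60,125),(562,55),(618,465),(118,540)]]
J=np.array(J)[:,:2]
print(J.round(3),[np.linalg.norm(J[i]-J[i-1]).round(3) for i in range(4)])
loc=np.array([[90,120],[90,-120],[-110,-120],[-110,120]])/1000
# rigid fit
a=loc-loc.mean(0);b=J-J.mean(0)
yaw=np.arctan2((a[:,0]*b[:,1]-a[:,1]*b[:,0]).sum(),(a*b).sum())
R=np.array([[np.cos(yaw),-np.sin(yaw)],[np.sin(yaw),np.cos(yaw)]])
o=J.mean(0)-R@loc.mean(0);print("jig",yaw,np.degrees(yaw),o,"resid",(J-(loc@R.T+o)).round(4).tolist())
for nm,l in [("knob",(-.03,-.085)),("pad",(.02,0))]:print(nm,R@l+o)
print("knob disc",r((523,305),.048,5.7,(175,195)))
for p in [(515,240),(527,380)]: print("bar end",r(p,.078,5.7,(175,195)))
B=lambda p,z:r(p,z,6,(340,230))
bl,br=B((147,296),.006),B((262,232),.006)
p1,p2=B((78,150),.05),B((203,88),.05)
q1,q2=B((85,160),.05),B((207,98),.05)
print("foot rear",bl,br,np.linalg.norm(bl-br)); print("plate top",p1,p2,np.linalg.norm(p1-p2))
yb=[np.degrees(np.arctan2(-(d:=(b-a))[0],d[1]))%180 for a,b in [(br,bl),(p2,p1),(q2,q1)]];print(yb)
print("front-rear",np.linalg.norm(((p1+p2)/2-(bl+br)/2)[:2]),"mid",(p1+p2+bl+br)/4)
rb=[B(p,.05) for p in [(150,135),(205,235)]];print("rib",rb)
```

```text
[[ 0.597  0.247]
 [ 0.653  0.013]
 [ 0.461 -0.032]
 [ 0.405  0.194]] [np.float64(0.199), np.float64(0.241), np.float64(0.197), np.float64(0.233)]
jig 0.24319329688125113 13.933949517167736 [0.53862242 0.10792877] resid [[-0.0004, 0.0007], [-0.0018, -0.0002], [0.0002, 0.0029], [0.002, -0.0034]]
knob [0.52997348 0.01820589]
pad [0.5580339  0.11274483]
knob disc [0.52942269 0.01869156 0.048     ]
bar end [0.55452504 0.02396846 0.078     ]
bar end [0.49112318 0.0120678  0.078     ]
foot rear [ 0.47680126 -0.25026086  0.006     ] [ 0.51044215 -0.3001495   0.006     ] 0.060171307826386605
plate top [ 0.53329539 -0.20979905  0.05      ] [ 0.56600826 -0.2629438   0.05      ] 0.06240590035389187
[np.float64(33.992568781861266), np.float64(31.61408083887233), np.float64(32.14228562147968)]
front-rear 0.0681720965100518 mid [ 0.52163676 -0.25578831  0.028     ]
rib [array([ 0.54291167, -0.24093998,  0.05      ]), array([ 0.5011225 , -0.26771771,  0.05      ])]
```

>>> arm_command --commands '[{"turn":[0,0,0],"xyz":[-0.03,0.038,0],"hand":1},{"turn":[0,0,0],"xyz":[-0.03,0.038,0],"hand":1},{"turn":[0,0,0],"xyz":[-0.03,0.038,0],"hand":1},{"turn":[0,0,0],"xyz":[-0.03,0.038,0],"hand":1},{"turn":[0,0,0],"xyz":[-0.03,0.038,0],"hand":1},{"turn":[0,0,0],"xyz":[-0.03,0.038,0],"hand":1},{"turn":[0,0,0],"xyz":[-0.03,0.038,0],"hand":1},{"turn":[0,0,0],"xyz":[-0.03,0.038,0],"hand":1},{"turn":[0,0,-7],"xyz":[0,0,0],"hand":1},{"turn":[0,0,-7],"xyz":[0,0,0],"hand":1},{"turn":[0,0,-7],"xyz":[0,0,0],"hand":1},{"turn":[0,0,-7],"xyz":[0,0,0],"hand":1}]'

```text
clock: 1.35
ee_pos: [0.4213, 0.2065, 0.2153]
eef_rot: [2.079, 2.354, -0.018]
wrist_force: [0.0, 0.2, -0.5]
gripper_width: 1.001
```

```bash
cat >> h.py <<'E'
from scipy.spatial.transform import Rotation as Ro
def st():
    s=read_state();R=Ro.from_rotvec(s["eef_rot"]).as_matrix()
    print("t",round(s["clock"],2),"tcp",s["ee_pos"].round(4),"yawx",np.degrees(np.arctan2(R[1,0],R[0,0])).round(2),"tilt",(R[:2,2]).round(4),"F",s["wrist_force"].round(2),"T",s["wrist_torque"].round(2),"w",s["gripper_width"].round(3),"q",s["joints"].round(2))
    return s,R
def plan(p,yawdeg=None):
    """shift in present tool axes to world p; turn rotvec deg in tool axes to yaw of tool x, pointing down"""
    s,R=st();print("shift",(R.T@(np.array(p)-s["ee_pos"])).round(4))
    if yawdeg is not None:
        y=np.radians(yawdeg);c,n=np.cos(y),np.sin(y)
        T=np.array([[c,n,0],[n,-c,0],[0,0,-1]])
        print("turn",np.degrees(Ro.from_matrix(R.T@T).as_rotvec()).round(2))
def snap(n,f): cv2.imwrite(f"pics/{f}.png",camera(n)[:,:,::-1])
E
python3 -c "
from h import *
plan([.53,.0185,.17],103.9)"
```

```text
Traceback (most recent call last):
  File "h.py", line 15, in plan
    s,R=st();print("shift",(R.T@(np.array(p)-s["ee_pos"])).round(4))
        ~~^^
  File "h.py", line 11, in st
    print("t",round(s["clock"],2),"tcp",s["ee_pos"].round(4),"yawx",np.degrees(np.arctan2(R[1,0],R[0,0])).round(2),"tilt",(R[:2,2]).round(4),"F",s["wrist_force"].round(2),"T",s["wrist_torque"].round(2),"w",s["gripper_width"].round(3),"q",s["joints"].round(2))
                                                                                                                                                                                                              ^^^^^^^^^^^^^^^^^^^^^^^^
AttributeError: 'float' object has no attribute 'round'
```

```bash
sed -i 's/s\["gripper_width"\].round(3)/round(s["gripper_width"],3)/' h.py
python3 -c "
from h import *
plan([.53,.0185,.17],103.9)"
```

```text
t 1.35 tcp [0.4213 0.2065 0.2153] yawx 97.1 tilt [-0.0066 -0.0094] F [ 0.05  0.23 -0.53] T [-0.01 -0.01  0.05] w 1.001 q [ 0.39 -0.25  1.57 -0.01  1.83 -1.31]
shift [-0.1997  0.085   0.0463]
turn [-0.47  0.46 -6.8 ]
```

>>> arm_command --commands '[{"turn":[0,0,0],"xyz":[-0.04,0.017,0.009],"hand":1},{"turn":[0,0,0],"xyz":[-0.04,0.017,0.009],"hand":1},{"turn":[0,0,0],"xyz":[-0.04,0.017,0.009],"hand":1},{"turn":[0,0,0],"xyz":[-0.04,0.017,0.009],"hand":1},{"turn":[0,0,0],"xyz":[-0.04,0.017,0.01],"hand":1},{"turn":[-0.4,0.5,-6.8],"xyz":[0,0,0],"hand":1},{"turn":[0,0,0],"xyz":[0,0,0],"hand":1}]'

```text
clock: 2.05
ee_pos: [0.5338, 0.0123, 0.1661]
eef_rot: [-1.92, -2.481, 0.0]
wrist_force: [0.2, 0.6, -0.6]
gripper_width: 1.0
```

```bash
python3 -c "
from h import *
plan([.53,.0185,.17],103.9)
snap('wrist','c1')
print(proj('wrist',[.53,.0185,.078]))"
```

```text
t 2.05 tcp [0.5338 0.0123 0.1661] yawx 104.52 tilt [-0.0037  0.0027] F [ 0.25  0.64 -0.6 ] T [0.02 0.   0.01] w 1.0 q [-0.04 -0.09  1.51  0.    1.72 -1.87]
shift [ 0.0069 -0.0022 -0.0039]
turn [-0.17 -0.2   0.62]
[286.32526133 207.06890251]
```

View pics/c1.png

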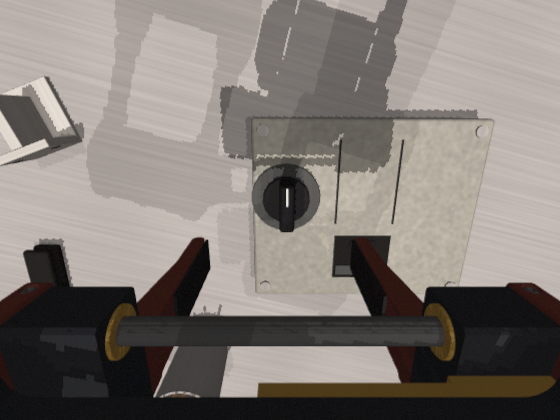

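Wrist view: the bar is at (287,205), upright in the picture, so the jaws are square to it. The predicted knob position projects to (286,207), which agrees. Descending.

>>> arm_command --commands '[{"turn":[0,0,0.6],"xyz":[0.007,-0.002,0.02],"hand":0.2},{"turn":[0,0,0],"xyz":[0,0,0.03],"hand":0.2},{"turn":[0,0,0],"xyz":[0,0,0.025],"hand":0.2},{"turn":[0,0,0],"xyz":[0,0,0.02],"hand":0.2},{"turn":[0,0,0],"xyz":[0,0,0],"hand":0.2}]'

```text
clock: 2.6
ee_pos: [0.5292, 0.0231, 0.0702]
eef_rot: [-1.951, -2.461, -0.002]
wrist_force: [-0.6, 0.0, -0.1]
gripper_width: 0.615
```

```bash
python3 -c "
from h import *
plan([.53,.0185,.054],103.9)
"
```

```text
t 2.6 tcp [0.5292 0.0231 0.0702] yawx 103.18 tilt [-0.0001  0.0015] F [-0.56  0.02 -0.12] T [ 0.01 -0.05  0.02] w 0.615 q [-0.02 -0.07  1.67  0.    1.55 -1.82]
shift [-0.0047 -0.0003  0.0162]
turn [ 0.02 -0.08 -0.72]
```

>>> arm_command --commands '[{"turn":[0,0,-0.5],"xyz":[-0.0045,0,0.01],"hand":0.1},{"turn":[0,0,0],"xyz":[0,0,0.006],"hand":0},{"turn":[0,0,0],"xyz":[0,0,0],"hand":-0.3},{"turn":[0,0,0],"xyz":[0,0,0],"hand":-0.7},{"turn":[0,0,0],"xyz":[0,0,0],"hand":-1},{"turn":[0,0,0],"xyz":[0,0,0],"hand":-1},{"turn":[0,0,0],"xyz":[0,0,0],"hand":-1}]' --squeeze 25

```text
clock: 3.3
ee_pos: [0.5326, 0.0191, 0.0583]
eef_rot: [1.938, 2.465, 0.007]
wrist_force: [1.4, -1.9, -3.7]
gripper_width: 0.155
```

```bash
python3 -c "
from h import *
plan([.53,.0185,.054],103.9)
"
```

```text
t 3.3 tcp [0.5326 0.0191 0.0583] yawx 103.63 tilt [ 0.0073 -0.0003] F [ 1.42 -1.93 -3.66] T [-0.29 -0.24  0.21] w 0.155 q [-0.03 -0.07  1.68 -0.    1.52 -1.84]
shift [ 0.0001 -0.0027  0.0043]
turn [ 0.4   0.11 -0.27]
```

>>> arm_command --commands '[{"turn":[0,0,5],"xyz":[0,-0.002,0],"hand":-1},{"turn":[0,0,6],"xyz":[0,0,0],"hand":-1},{"turn":[0,0,6],"xyz":[0,0,0],"hand":-1},{"turn":[0,0,6],"xyz":[0,0,0],"hand":-1},{"turn":[0,0,6],"xyz":[0,0,0],"hand":-1}]'

```text
clock: 3.8
ee_pos: [0.5326, 0.0194, 0.0584]
eef_rot: [2.51, 1.88, 0.017]
wrist_force: [-0.1, 0.6, -1.0]
gripper_width: 0.162
```

```bash
python3 -c "
from h import *
plan([.53,.0185,.057],42)
"
```

```text
t 3.8 tcp [0.5326 0.0194 0.0584] yawx 73.67 tilt [0.0121 0.0018] F [-0.05  0.62 -0.97] T [-0.14 -0.05  0.11] w 0.162 q [-0.03 -0.07  1.68  0.    1.52 -1.31]
shift [-0.0017 -0.0023  0.0013]
turn [ 0.54 -0.46 31.67]
```

>>> arm_command --commands '[{"turn":[0.3,-0.3,6],"xyz":[0,0,0],"hand":-1},{"turn":[0,0,6],"xyz":[0,0,0],"hand":-1},{"turn":[0,0,6],"xyz":[0,0,0],"hand":-1},{"turn":[0,0,6],"xyz":[0,0,0],"hand":-1},{"turn":[0,0,6],"xyz":[0,0,0],"hand":-1},{"turn":[0,0,4],"xyz":[0,0,0],"hand":-1},{"turn":[0,0,0],"xyz":[0,0,0],"hand":-1}]'

```text
clock: 4.5
ee_pos: [0.5328, 0.0199, 0.0583]
eef_rot: [2.967, 1.025, 0.008]
wrist_force: [0.1, -0.6, -1.7]
gripper_width: 0.167
```

```bash
python3 -c "
from h import *
plan([.53,.0185,.057],42)
"
```

```text
t 4.5 tcp [0.5328 0.0199 0.0583] yawx 38.13 tilt [ 0.0057 -0.0007] F [ 0.11 -0.62 -1.71] T [-0.16  0.06  0.47] w 0.167 q [-0.03 -0.06  1.68 -0.    1.52 -0.69]
shift [-0.0031 -0.0006  0.0013]
turn [ 0.24 -0.22 -3.87]
```

>>> arm_command --commands '[{"turn":[0,0,-2],"xyz":[0,0,0],"hand":0},{"turn":[0,0,0],"xyz":[0,0,0],"hand":0.3},{"turn":[0,0,0],"xyz":[0,0,0],"hand":0.3},{"turn":[0,0,0],"xyz":[0,0,-0.03],"hand":0.3},{"turn":[0,0,0],"xyz":[0,0,-0.04],"hand":0.3},{"turn":[0,0,0],"xyz":[0,0,-0.04],"hand":0.3},{"turn":[0,0,0],"xyz":[0,0,-0.03],"hand":0.3}]'

```text
clock: 5.2
ee_pos: [0.5292, 0.0206, 0.1968]
eef_rot: [-2.945, -1.084, 0.008]
wrist_force: [-0.7, -0.5, 0.0]
gripper_width: 0.646
```

```bash
python3 -c "
from h import *
snap('top','d1');im=cv2.imread('pics/d1.png')
snap('side','d2');i2=cv2.imread('pics/d2.png')
snap('wrist','d3')
f=lambda a,b,c,d,i:cv2.resize(i[a:b,c:d],(560,490),interpolation=cv2.INTER_CUBIC)
cv2.imwrite('pics/d4.png',np.vstack([f(195,300,175,295,im)]))
cv2.imwrite('pics/d5.png',f(170,260,170,290,i2))
plan([.521,-.256,.17],-57.5)
"
```

```text
t 5.35 tcp [0.5301 0.0205 0.197 ] yawx 40.4 tilt [-0.0028  0.0012] F [-1.24  0.23 -1.47] T [-0.05  0.04  0.03] w 0.649 q [-0.03 -0.1   1.46  0.    1.78 -0.73]
shift [-0.1861  0.2047  0.0267]
turn [-5.00e-02  1.90e-01  9.79e+01]
```

View pics/d3.png

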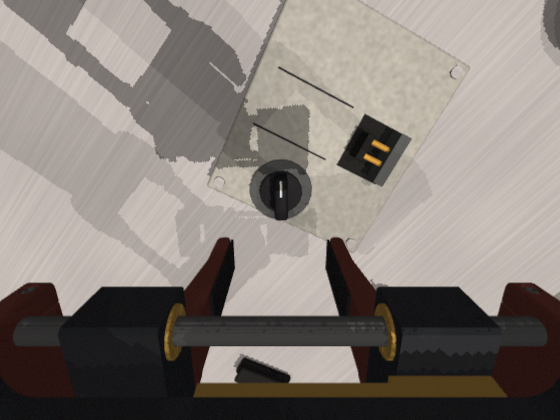

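View pics/d5.png

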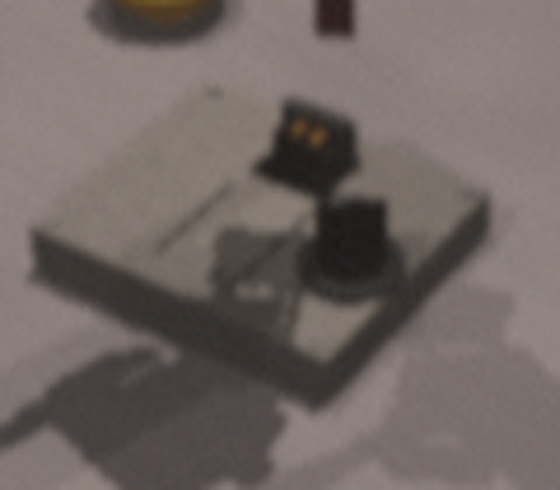

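The stop is up (the pad's face with two amber springs at (372,150) in the wrist view), and the knob bar lies about 63° clockwise from where it began. Next I'll refine the jig pose from this picture, then go to the bracket.

Run:
```python
from h import *
P=np.array([ray('wrist',u,v,.034)[:2] for u,v in [(470,67),(357,251),(208,185)]])
print(P.round(4),np.linalg.norm(P[0]-P[1]),np.linalg.norm(P[1]-P[2]))
for p in [(279,68),(353,108),(254,124),(325,159)]: print(ray('wrist',*p,.034).round(4))
yaw=.2432;R=np.array([[np.cos(yaw),-np.sin(yaw)],[np.sin(yaw),np.cos(yaw)]]);o=np.array([.5386,.1079])
print(((P-o)@R).round(4))
L=np.array([ray('wrist',*p,.034)[:2] for p in [(279,68),(353,108),(254,124),(325,159)]])
print(((L-o)@R).round(4))
print(ray('wrist',281,190,.048))
s=read_state();print(s['clock'])
```

```text
[[ 0.5952  0.2443]
 [ 0.6547  0.0214]
 [ 0.4641 -0.0301]] 0.23070250251484606 0.1974276166837191
[0.4468 0.1169 0.034 ]
[0.532  0.1383 0.034 ]
[0.462  0.0571 0.034 ]
[0.5464 0.0792 0.034 ]
[[ 0.0878  0.1188]
 [ 0.0919 -0.1119]
 [-0.1055 -0.116 ]]
[[-0.087   0.0308]
 [ 0.0009  0.0311]
 [-0.0866 -0.0308]
 [ 0.0007 -0.0297]]
[0.52967721 0.02266401 0.048     ]
5.35
```

>>> arm_command --commands '[{"turn":[0,0,0],"xyz":[-0.03,0.034,0],"hand":0.3},{"turn":[0,0,0],"xyz":[-0.031,0.034,0],"hand":0.3},{"turn":[0,0,0],"xyz":[-0.031,0.034,0],"hand":0.3},{"turn":[0,0,0],"xyz":[-0.031,0.034,0],"hand":0.3},{"turn":[0,0,8],"xyz":[0,0,0],"hand":0.3},{"turn":[0,0,8],"xyz":[0,0,0],"hand":0.3},{"turn":[0,0,8],"xyz":[0,0,0],"hand":0.3},{"turn":[0,0,8],"xyz":[0,0,0],"hand":0.3},{"turn":[0,0,8],"xyz":[0,0,0],"hand":0.3},{"turn":[0,0,8],"xyz":[0,0,0],"hand":0.3},{"turn":[0,0,8],"xyz":[0,0,0],"hand":0.3},{"turn":[0,0,8],"xyz":[0,0,0],"hand":0.3}]'

```text
clock: 6.55
ee_pos: [0.517, -0.1675, 0.1698]
eef_rot: [-3.055, 0.703, 0.06]
wrist_force: [0.1, -1.6, -0.2]
gripper_width: 0.648
```

Run:
```python
from h import *
plan([.522,-.256,.17],-57.5)
```

```text
t 6.55 tcp [ 0.517  -0.1675  0.1698] yawx -25.92 tilt [-0.0357  0.0151] F [ 0.07 -1.6  -0.2 ] T [-0.03  0.1  -0.03] w 0.648 q [-0.38 -0.03  1.45  0.    1.76  0.08]
shift [ 0.0431  0.0775 -0.0017]
turn [ 0.73  2.13 31.58]
```

>>> arm_command --commands '[{"turn":[0,0,0],"xyz":[0.022,0.039,0],"hand":0.3},{"turn":[0,0,0],"xyz":[0.022,0.039,0],"hand":0.3},{"turn":[0,1,8],"xyz":[0,0,0],"hand":0.3},{"turn":[0,1,8],"xyz":[0,0,0],"hand":0.3},{"turn":[0.7,0,8],"xyz":[0,0,0],"hand":0.3},{"turn":[0,0,7.5],"xyz":[0,0,0],"hand":0.3},{"turn":[0,0,0],"xyz":[0,0,0],"hand":0.3}]'

```text
clock: 7.25
ee_pos: [0.5177, -0.2574, 0.15]
eef_rot: [-2.732, 1.54, 0.037]
wrist_force: [0.5, -0.5, -0.4]
gripper_width: 0.654
```

Run:
```python
from h import *
plan([.522,-.256,.17],-57.5)
np.save('w.npy',calibration('wrist'),allow_pickle=True)
snap('wrist','e1')
print(proj('wrist',[.5215,-.256,.05]))
```

```text
t 7.25 tcp [ 0.5177 -0.2574  0.15  ] yawx -58.82 tilt [-0.0175  0.0164] F [ 0.48 -0.53 -0.4 ] T [-0.03  0.09  0.05] w 0.654 q [-0.52  0.05  1.4   0.01  1.71  0.5 ]
shift [ 0.0006 -0.0042 -0.02  ]
turn [ 0.36  1.33 -1.32]
[283.89290493 199.30780202]
```

View pics/e1.png

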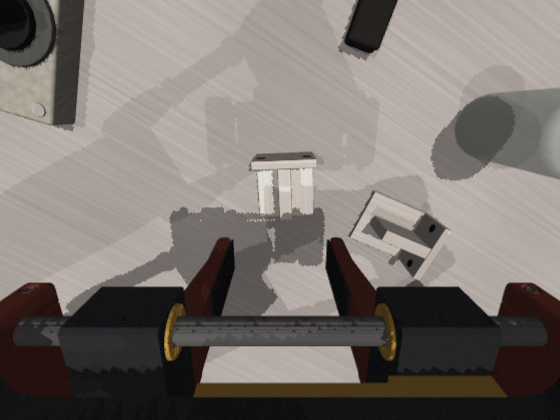

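Run:
```python
from h import *
im=cv2.imread('pics/e1.png')[140:230,235:335]
cv2.imwrite('pics/e2.png',cv2.resize(im,None,fx=6,fy=6,interpolation=cv2.INTER_CUBIC))
```

```text
(no output)
```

View pics/e2.png

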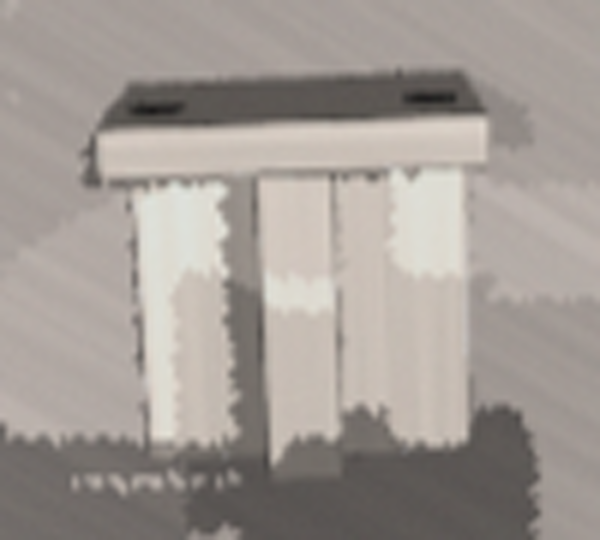

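Run:
```python
from h import *
w=np.load('w.npy',allow_pickle=True).item()
f=lambda x,y,z:ray('wrist',x/6+235-.42,y/6+140-.42,z,w)
a,b=f(98,128,.05),f(488,118,.05);c,d=f(100,180,.05),f(488,162,.05)
r0,r1=f(306,475,.05),f(295,176,.05)
print(np.linalg.norm(a-b),np.linalg.norm(c-d),np.linalg.norm(r0-r1),np.linalg.norm((a+b-c-d)/2))
ang=lambda v:np.degrees(np.arctan2(v[1],v[0]))
print(ang(b-a)+90,ang(d-c)+90,ang(r1-r0))
y=np.radians(32.5);e=np.array([np.cos(y),np.sin(y)])
print("from front",(a+b)[:2]/2-.035*e,"from rib",(r0+r1)[:2]/2-.002*e)
```

```text
0.05880278993152269 0.05905068294082798 0.0486698420471082 0.007318301941406283
32.839610635377646 34.09086999665687 33.46965800328589
from front [ 0.52346422 -0.25519046] from rib [ 0.52431041 -0.25543561]
```

>>> arm_command --commands '[{"turn":[0.3,1.3,-2],"xyz":[0,-0.006,0.03],"hand":0},{"turn":[0,0,0],"xyz":[0,0,0.03],"hand":0},{"turn":[0,0,0],"xyz":[0,0,0],"hand":0}]'

```text
clock: 7.6
ee_pos: [0.5218, -0.2531, 0.0865]
eef_rot: [2.775, -1.472, -0.003]
wrist_force: [0.2, 0.3, -0.2]
gripper_width: 0.503
```

Run:
```python
from h import *
plan([.5235,-.2555,.014],-56.8)
```

```text
t 7.6 tcp [ 0.5218 -0.2531  0.0865] yawx -55.88 tilt [-0.0021  0.0004] F [ 0.21  0.26 -0.23] T [-0.    0.12  0.02] w 0.503 q [-0.51  0.06  1.51 -0.    1.58  0.47]
shift [ 0.003  -0.0002  0.0725]
turn [0.09 0.09 0.92]
```

>>> arm_command --commands '[{"turn":[0,0,0.9],"xyz":[0.003,0,0.025],"hand":0},{"turn":[0,0,0],"xyz":[0,0,0.025],"hand":0},{"turn":[0,0,0],"xyz":[0,0,0.015],"hand":0},{"turn":[0,0,0],"xyz":[0,0,0],"hand":0}]'

```text
clock: 8.0
ee_pos: [0.5244, -0.2557, 0.0225]
eef_rot: [2.77, -1.481, -0.0]
wrist_force: [-0.1, 0.5, -0.0]
gripper_width: 0.501
```

Run:
```python
from h import *
plan([.5235,-.2555,.014],-56.8)
```

```text
t 8.0 tcp [ 0.5244 -0.2557  0.0225] yawx -56.26 tilt [-0.0004 -0.0003] F [-0.07  0.49 -0.05] T [-0.    0.08  0.06] w 0.501 q [-0.51  0.1   1.58 -0.    1.46  0.47]
shift [-0.0007  0.0007  0.0085]
turn [ 0.03 -0.    0.54]
```

>>> arm_command --commands '[{"turn":[0,0,0.5],"xyz":[-0.001,0.001,0.008],"hand":-0.1},{"turn":[0,0,0],"xyz":[0,0,0],"hand":-0.4},{"turn":[0,0,0],"xyz":[0,0,0],"hand":-0.8},{"turn":[0,0,0],"xyz":[0,0,0],"hand":-1},{"turn":[0,0,0],"xyz":[0,0,0],"hand":-1},{"turn":[0,0,0],"xyz":[0,0,0],"hand":-1},{"turn":[0,0,0],"xyz":[0,0,0],"hand":-1}]' --squeeze 40

```text
clock: 8.7
ee_pos: [0.5253, -0.2567, 0.0196]
eef_rot: [2.764, -1.492, 0.01]
wrist_force: [-0.5, -0.2, -2.3]
gripper_width: 0.135
```

Run:
```python
from h import *
plan([.5235,-.2555,.014],-56.8)
```

```text
t 8.7 tcp [ 0.5253 -0.2567  0.0196] yawx -56.7 tilt [ 0.0055 -0.0036] F [-0.46 -0.2  -2.31] T [-0.05  0.15  0.02] w 0.135 q [-0.51  0.1   1.58 -0.    1.45  0.48]
shift [-0.002   0.0008  0.0056]
turn [-0.15 -0.35  0.1 ]
```

>>> arm_command --commands '[{"turn":[0,0,0],"xyz":[0,0,-0.02],"hand":-1},{"turn":[0,0,0],"xyz":[0,0,-0.03],"hand":-1},{"turn":[0,0,0],"xyz":[0,0,-0.035],"hand":-1},{"turn":[0,0,0],"xyz":[0,0,-0.035],"hand":-1},{"turn":[0,0,0],"xyz":[0,0,-0.02],"hand":-1},{"turn":[0,0,0],"xyz":[-0.02,-0.011,0],"hand":-1},{"turn":[0,0,0],"xyz":[-0.034,-0.019,0],"hand":-1},{"turn":[0,0,0],"xyz":[-0.034,-0.019,0],"hand":-1}]'

```text
clock: 9.5
ee_pos: [0.5151, -0.1566, 0.1611]
eef_rot: [2.758, -1.501, -0.0]
wrist_force: [-0.1, -0.2, -1.5]
gripper_width: 0.135
```

Run:
```python
from h import *
plan([.5007,.0985,.15],-76.07)
```

```text
t 9.5 tcp [ 0.5151 -0.1566  0.1611] yawx -57.11 tilt [-0.0009 -0.0013] F [-0.1  -0.18 -1.53] T [-0.08  0.14  0.  ] w 0.135 q [-0.36 -0.08  1.51 -0.    1.71  0.64]
shift [-0.222  -0.1264  0.0107]
turn [ 0.08 -0.05 18.96]
```

>>> arm_command --commands '[{"turn":[0,0,0],"xyz":[-0.035,-0.02,0],"hand":-1},{"turn":[0,0,0],"xyz":[-0.035,-0.02,0],"hand":-1},{"turn":[0,0,0],"xyz":[-0.035,-0.02,0],"hand":-1},{"turn":[0,0,0],"xyz":[-0.035,-0.02,0],"hand":-1},{"turn":[0,0,0],"xyz":[-0.035,-0.02,0],"hand":-1},{"turn":[0,0,0],"xyz":[-0.025,-0.015,0],"hand":-1},{"turn":[0,0,6],"xyz":[0,0,0],"hand":-1},{"turn":[0,0,6],"xyz":[0,0,0],"hand":-1},{"turn":[0,0,6],"xyz":[0,0,0],"hand":-1},{"turn":[0,0,0],"xyz":[0,0,0],"hand":-1}]'

```text
clock: 10.5
ee_pos: [0.499, 0.0888, 0.1586]
eef_rot: [2.485, -1.919, -0.005]
wrist_force: [-0.2, 0.2, -1.4]
gripper_width: 0.135
```

Run:
```python
from h import *
plan([.5007,.0985,.09],-76.07)
```

```text
t 10.5 tcp [0.499  0.0888 0.1586] yawx -75.33 tilt [-0.0036  0.0006] F [-0.2   0.23 -1.43] T [-0.05  0.15 -0.01] w 0.135 q [ 0.11 -0.16  1.59  0.    1.72  1.42]
shift [-0.0089 -0.0044  0.0686]
turn [0.19 0.08 0.74]
```

>>> arm_command --commands '[{"turn":[0.2,0,0.7],"xyz":[-0.009,-0.004,0],"hand":-1},{"turn":[0,0,0],"xyz":[0,0,0.03],"hand":-1},{"turn":[0,0,0],"xyz":[0,0,0.03],"hand":-1},{"turn":[0,0,0],"xyz":[0,0,0.01],"hand":-1},{"turn":[0,0,0],"xyz":[0,0,0],"hand":-1}]'

```text
clock: 11.0
ee_pos: [0.501, 0.0986, 0.0876]
eef_rot: [-2.485, 1.918, -0.001]
wrist_force: [0.4, 0.4, -1.6]
gripper_width: 0.137
```

Run:
```python
from h import *
plan([.5007,.0985,.055],-76.07)
snap('wrist','f1');snap('top','f2');snap('side','f3')
im=cv2.imread('pics/f2.png');cv2.imwrite('pics/f4.png',cv2.resize(im[195:300,175:295],None,fx=5.7,fy=5.7,interpolation=cv2.INTER_CUBIC))
im=cv2.imread('pics/f3.png');cv2.imwrite('pics/f5.png',cv2.resize(im[160:250,170:290],None,fx=6,fy=6,interpolation=cv2.INTER_CUBIC))
```

```text
t 11.0 tcp [0.501  0.0986 0.0876] yawx -75.33 tilt [0.0017 0.0017] F [ 0.35  0.4  -1.65] T [-0.1   0.16 -0.02] w 0.137 q [ 0.13 -0.14  1.69  0.    1.58  1.44]
shift [0.     0.0004 0.0326]
turn [-0.12  0.07  0.74]
```

View pics/f1.png

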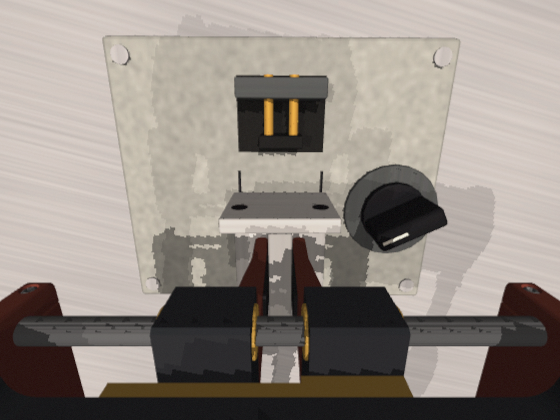

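View pics/f5.png

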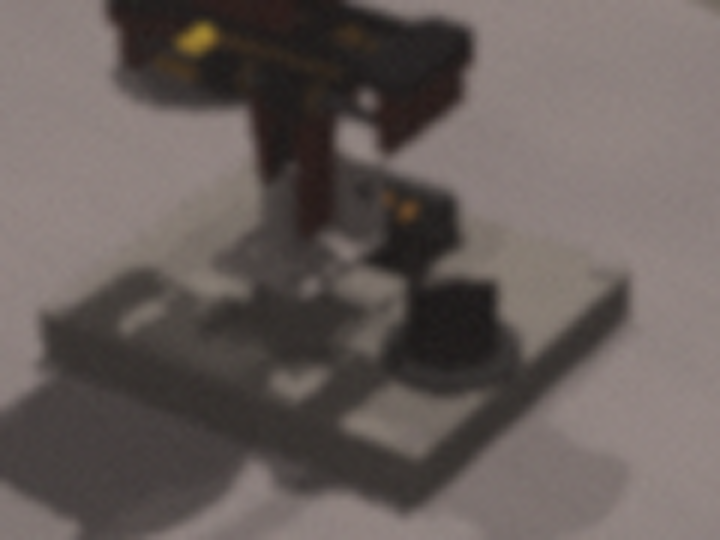

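Wrist view: bracket plate spans columns 219–341 (middle 280), pad about 258–302 (middle 280), edges parallel, so it is centred and square. Lowering onto the bed.

>>> arm_command --commands '[{"turn":[0,0,0.7],"xyz":[0,0,0.012],"hand":-1},{"turn":[0,0,0],"xyz":[0,0,0.012],"hand":-1},{"turn":[0,0,0],"xyz":[0,0,0.005],"hand":-1},{"turn":[0,0,0],"xyz":[0,0,0.002],"hand":-1}]'

```text
clock: 11.55
ee_pos: [0.5048, 0.0989, 0.0606]
eef_rot: [-2.466, 1.931, -0.012]
wrist_force: [-0.8, 0.1, -2.1]
gripper_width: 0.137
```

Run:
```python
from h import *
plan([.5007,.0985,.0536],-76.07)
```

```text
t 11.55 tcp [0.5048 0.0989 0.0606] yawx -76.13 tilt [0.0123 0.003 ] F [-0.78  0.11 -2.07] T [-0.02  0.21 -0.04] w 0.137 q [ 0.13 -0.12  1.73  0.    1.52  1.46]
shift [-0.0006  0.0042  0.0069]
turn [-0.72 -0.   -0.06]
```

>>> arm_command --commands '[{"turn":[-0.7,0,0],"xyz":[0,0.003,0.003],"hand":-1},{"turn":[0,0,0],"xyz":[0,0,0.002],"hand":-1}]'

```text
clock: 11.75
ee_pos: [0.5016, 0.0981, 0.055]
eef_rot: [2.473, -1.936, -0.001]
wrist_force: [0.4, 0.2, -3.1]
gripper_width: 0.137
```

Run:
```python
from h import *
plan([.5007,.0985,.0536],-76.07)
```

```text
t 11.75 tcp [0.5016 0.0981 0.055 ] yawx -76.13 tilt [-0.001  -0.0002] F [ 0.4   0.16 -3.1 ] T [-0.03  0.12  0.  ] w 0.137 q [ 0.13 -0.12  1.73 -0.    1.52  1.46]
shift [-0.0006  0.0008  0.0014]
turn [ 0.06  0.   -0.06]
```

>>> arm_command --commands '[{"turn":[0,0,0],"xyz":[0,0,0.001],"hand":-1},{"turn":[0,0,0],"xyz":[0,0,0.001],"hand":-1}]'

```text
clock: 11.95
ee_pos: [0.5016, 0.0982, 0.0533]
eef_rot: [2.473, -1.936, -0.001]
wrist_force: [-2.3, -0.5, 5.0]
gripper_width: 0.134
```

Run:
```python
from h import *
plan([.5007,.0985,.0536],-76.07)
```

```text
t 11.95 tcp [0.5016 0.0982 0.0533] yawx -76.12 tilt [-0.0009 -0.0002] F [-2.32 -0.53  5.04] T [-0.17  0.46 -0.07] w 0.134 q [ 0.13 -0.11  1.74 -0.    1.52  1.46]
shift [-0.0005  0.0008 -0.0003]
turn [ 0.05  0.   -0.05]
```

>>> arm_command --commands '[{"turn":[0,0,0],"xyz":[0,-0.003,-0.001],"hand":-1},{"turn":[0,0,0],"xyz":[0,-0.004,0],"hand":-1},{"turn":[0,0,0],"xyz":[0,-0.004,0],"hand":-1},{"turn":[0,0,0],"xyz":[0,-0.004,0],"hand":-1}]'

```text
clock: 12.35
ee_pos: [0.5177, 0.1021, 0.055]
eef_rot: [-2.473, 1.936, -0.001]
wrist_force: [0.4, 1.1, -2.7]
gripper_width: 0.13
```

```bash
cat >> h.py <<'E'
def jig():
    s,R=st();y=.2432;J=np.array([[np.cos(y),-np.sin(y)],[np.sin(y),np.cos(y)]])
    p=J.T@(s["ee_pos"][:2]-[.5386,.1079]);f=J.T@s["wrist_force"][:2]
    print("jig tcp",p.round(4),"face x",(p[0]+.034).round(4),"F jig",f.round(2))
E
python3 - <<'E'
from h import *
jig();plan([.5016,.0985,.0536],-76.07)
E
```

```text
t 12.35 tcp [0.5177 0.1021 0.055 ] yawx -76.12 tilt [0.0009 0.0001] F [ 0.37  1.1  -2.71] T [-0.08  0.17  0.01] w 0.13 q [ 0.13 -0.07  1.69 -0.    1.52  1.46]
jig tcp [-0.0217 -0.0006] face x 0.0123 F jig [0.63 0.98]
t 12.35 tcp [0.5177 0.1021 0.055 ] yawx -76.12 tilt [0.0009 0.0001] F [ 0.37  1.1  -2.71] T [-0.08  0.17  0.01] w 0.13 q [ 0.13 -0.07  1.69 -0.    1.52  1.46]
shift [-0.0004  0.0165  0.0014]
turn [-0.05 -0.01 -0.05]
```

>>> arm_command --commands '[{"turn":[0,0,0],"xyz":[0,-0.003,0.001],"hand":-1},{"turn":[0,0,0],"xyz":[0,-0.003,0.0005],"hand":-1}]'

```text
clock: 12.55
ee_pos: [0.5243, 0.1037, 0.0533]
eef_rot: [-2.473, 1.936, -0.001]
wrist_force: [-3.6, -0.2, 2.9]
gripper_width: 0.133
```

```bash
python3 -c "
from h import *
jig()"
```

```text
t 12.55 tcp [0.5243 0.1037 0.0533] yawx -76.12 tilt [0.0008 0.    ] F [-3.64 -0.23  2.94] T [-0.17  0.47 -0.05] w 0.133 q [ 0.13 -0.05  1.68 -0.    1.52  1.46]
jig tcp [-0.0149 -0.0006] face x 0.0191 F jig [-3.59  0.65]
```

>>> arm_command --commands '[{"turn":[0,0,0],"xyz":[0,-0.003,0],"hand":-1},{"turn":[0,0,0],"xyz":[0,-0.002,0],"hand":-1}]'

```text
clock: 12.75
ee_pos: [0.5292, 0.1049, 0.0534]
eef_rot: [2.473, -1.936, -0.001]
wrist_force: [-4.7, -1.5, 2.0]
gripper_width: 0.133
```

```bash
python3 -c "
from h import *
jig()"
```

```text
t 12.75 tcp [0.5292 0.1049 0.0534] yawx -76.12 tilt [-0.0008 -0.0005] F [-4.67 -1.53  1.97] T [-0.23  0.85  0.  ] w 0.133 q [ 0.13 -0.04  1.66 -0.    1.52  1.46]
jig tcp [-0.0098 -0.0007] face x 0.0242 F jig [-4.9  -0.36]
```

>>> arm_command --commands '[{"turn":[0,0,0],"xyz":[0,-0.002,0],"hand":-1},{"turn":[0,0,0],"xyz":[0,-0.001,0],"hand":-1}]'

```text
clock: 12.95
ee_pos: [0.5311, 0.1054, 0.0535]
eef_rot: [2.471, -1.934, -0.004]
wrist_force: [-5.6, -1.3, 1.0]
gripper_width: 0.131
```

```bash
python3 -c "
from h import *
jig()"
```

```text
t 12.95 tcp [0.5311 0.1054 0.0535] yawx -76.11 tilt [-0.0042 -0.0013] F [-5.56 -1.35  1.03] T [-0.29  0.99  0.04] w 0.131 q [ 0.13 -0.03  1.65 -0.    1.52  1.46]
jig tcp [-0.0079 -0.0007] face x 0.0261 F jig [-5.72  0.03]
```

>>> arm_command --commands '[{"turn":[0,0,0],"xyz":[0,-0.002,0],"hand":-1},{"turn":[0,0,0],"xyz":[0,-0.001,0],"hand":-1}]'

```text
clock: 13.15
ee_pos: [0.5325, 0.1057, 0.0536]
eef_rot: [2.468, -1.932, -0.008]
wrist_force: [-5.6, -1.4, 2.6]
gripper_width: 0.132
```

```bash
python3 -c "
from h import *
jig()
snap('wrist','g1')
for j in [(0,.014),(0,-.014)]:
  for x in (.02,.025,.03,.035):
    y=.2432;c,s=np.cos(y),np.sin(y)
    print(x,j[1],proj('wrist',[.5386+c*x-s*j[1],.1079+s*x+c*j[1],.064]).round(1),proj('wrist',[.5386+c*x-s*j[1],.1079+s*x+c*j[1],.084]).round(1))
"
```

```text
t 13.15 tcp [0.5325 0.1057 0.0536] yawx -76.1 tilt [-0.0083 -0.0024] F [-5.65 -1.44  2.58] T [-0.33  1.15 -0.01] w 0.132 q [ 0.13 -0.02  1.65 -0.    1.53  1.46]
jig tcp [-0.0064 -0.0006] face x 0.0276 F jig [-5.83 -0.03]
0.02 0.014 [254.1 218.9] [250.6 233.5]
0.025 0.014 [253.8 210.4] [250.3 224.1]
0.03 0.014 [253.5 201.8] [249.9 214.5]
0.035 0.014 [253.3 193. ] [249.6 204.6]
0.02 -0.014 [304.2 218.8] [307.5 233.5]
0.025 -0.014 [304.5 210.4] [307.8 224.1]
0.03 -0.014 [304.7 201.8] [308.1 214.4]
0.035 -0.014 [304.9 193. ] [308.4 204.6]
```

View pics/g1.png

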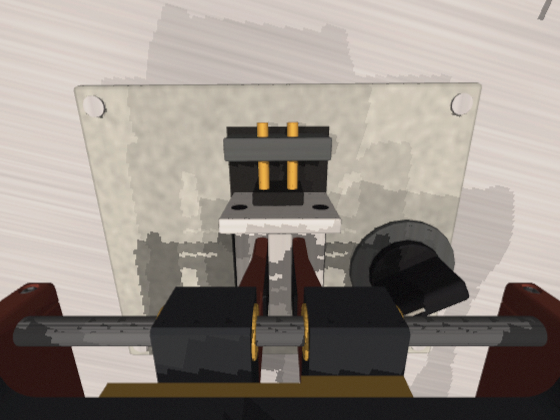

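Run:
```python
from h import *
a=cv2.imread('pics/f1.png')[60:160,225:335];b=cv2.imread('pics/g1.png')[115:215,225:335]
cv2.imwrite('pics/g2.png',cv2.resize(np.hstack([a,b]),None,fx=3.6,fy=5,interpolation=cv2.INTER_CUBIC))
```

```text
(no output)
```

View pics/g2.png

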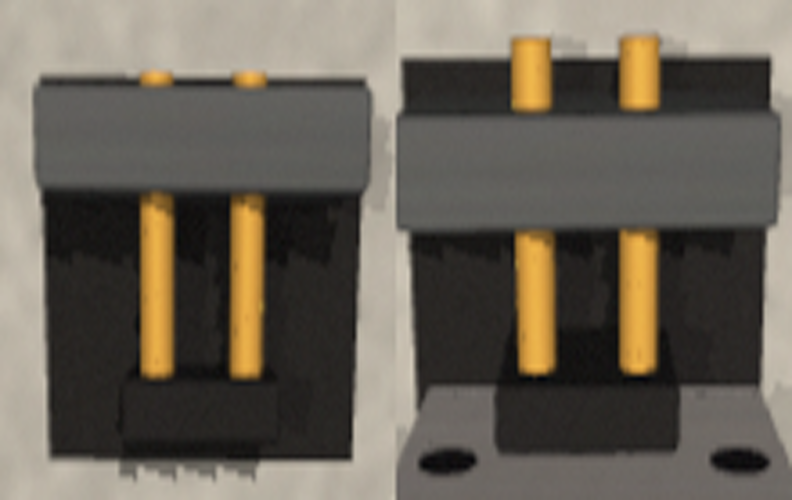

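Rods show the pad about 7 mm in (visible gap about 0.68 of free, and face at jig x ≈ 27.6 mm, in agreement). A little more push, then hold.

>>> arm_command --commands '[{"turn":[0,0,0],"xyz":[0,-0.002,0],"hand":-1},{"turn":[0,0,0],"xyz":[0,-0.002,0],"hand":-1}]'

```text
clock: 13.4
ee_pos: [0.5344, 0.1062, 0.0538]
eef_rot: [2.465, -1.929, -0.013]
wrist_force: [-8.6, -2.4, 2.9]
gripper_width: 0.138
```

```bash
python3 -c "
from h import *
jig()"
```

```text
t 13.4 tcp [0.5344 0.1062 0.0538] yawx -76.11 tilt [-0.0136 -0.0037] F [-8.63 -2.42  2.87] T [-0.35  1.37  0.01] w 0.138 q [ 0.13 -0.01  1.63 -0.    1.53  1.46]
jig tcp [-0.0045 -0.0006] face x 0.0295 F jig [-8.95 -0.27]
```

>>> arm_command --commands '[{"turn":[0,0,0],"xyz":[0,-0.0015,0],"hand":-1},{"turn":[0,0,0],"xyz":[0,-0.001,0],"hand":-1},{"turn":[0,0,0],"xyz":[0,-0.0005,0],"hand":-1}]'

```text
clock: 13.7
ee_pos: [0.5345, 0.1062, 0.054]
eef_rot: [2.46, -1.926, -0.02]
wrist_force: [-4.8, -0.3, 1.7]
gripper_width: 0.134
```

```bash
python3 -c "
from h import *
jig()"
```

```text
t 13.7 tcp [0.5345 0.1062 0.054 ] yawx -76.1 tilt [-0.0208 -0.0055] F [-4.78 -0.27  1.68] T [-0.2   0.86  0.07] w 0.134 q [ 0.14 -0.    1.63 -0.    1.54  1.46]
jig tcp [-0.0044 -0.0006] face x 0.0296 F jig [-4.7   0.89]
```

>>> arm_command --commands '[{"turn":[0.6,0,0],"xyz":[0,-0.0015,0],"hand":-1},{"turn":[0.6,0,0],"xyz":[0,-0.001,0],"hand":-1}]' --squeeze 55

```text
clock: 13.9
ee_pos: [0.5348, 0.1063, 0.0535]
eef_rot: [2.47, -1.933, -0.006]
wrist_force: [-5.8, -0.8, 1.8]
gripper_width: 0.133
```

```bash
python3 -c "
from h import *
jig()
snap('wrist','h1');snap('side','h3')
a=cv2.imread('pics/h1.png')[115:245,210:350]
cv2.imwrite('pics/h2.png',cv2.resize(a,None,fx=4.5,fy=4.5,interpolation=cv2.INTER_CUBIC))
im=cv2.imread('pics/h3.png');cv2.imwrite('pics/h5.png',cv2.resize(im[160:250,170:290],None,fx=6,fy=6,interpolation=cv2.INTER_CUBIC))
jig()"
```

```text
t 13.9 tcp [0.5348 0.1063 0.0535] yawx -76.09 tilt [-0.0061 -0.0018] F [-5.82 -0.85  1.81] T [-0.34  1.21  0.02] w 0.133 q [ 0.13 -0.02  1.64 -0.    1.52  1.46]
jig tcp [-0.0041 -0.0006] face x 0.0299 F jig [-5.85  0.58]
t 14.0 tcp [0.5348 0.1063 0.0535] yawx -76.09 tilt [-0.0058 -0.0018] F [-5.82 -1.16  2.34] T [-0.27  1.15  0.04] w 0.135 q [ 0.13 -0.02  1.64 -0.    1.52  1.46]
jig tcp [-0.0041 -0.0007] face x 0.0299 F jig [-5.93  0.27]
```

View pics/h2.png

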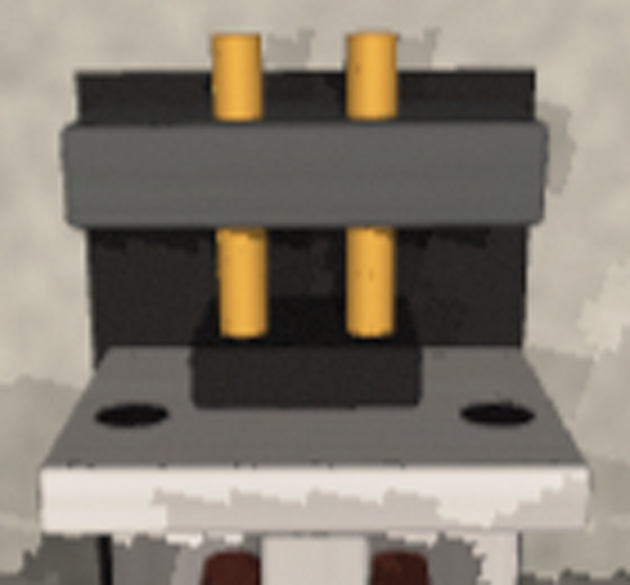

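View pics/h5.png

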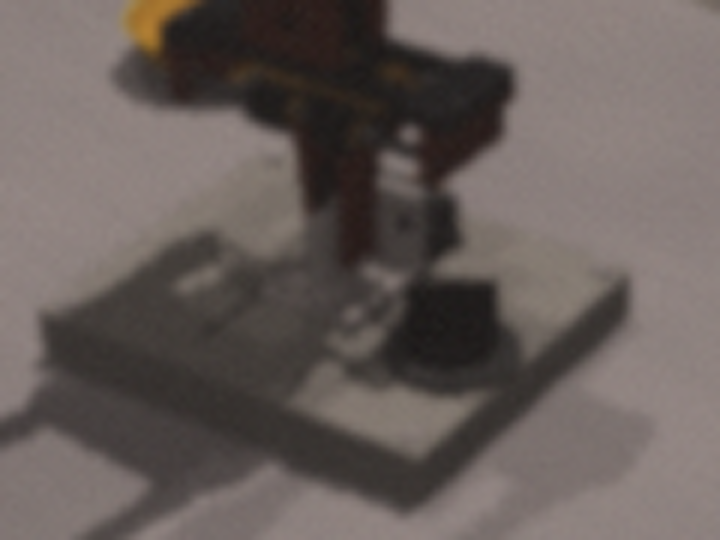

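Gap now about 0.57 of free: pad about 9–10 mm in, bracket not slipped in the grip (front edge still at row 218). Holding and watching for creep.

>>> arm_command --commands '[{"turn":[0,0,0],"xyz":[0,-0.0005,0],"hand":-1},{"turn":[0,0,0],"xyz":[0,-0.0005,0],"hand":-1},{"turn":[0,0,0],"xyz":[0,-0.0005,0],"hand":-1},{"turn":[0,0,0],"xyz":[0,-0.0005,0],"hand":-1}]'

```text
clock: 14.4
ee_pos: [0.5344, 0.1061, 0.0537]
eef_rot: [2.467, -1.93, -0.011]
wrist_force: [-4.2, -0.3, 0.9]
gripper_width: 0.139
```

```bash
python3 -c "
from h import *
jig()"
```

```text
t 14.4 tcp [0.5344 0.1061 0.0537] yawx -76.08 tilt [-0.0114 -0.0032] F [-4.2  -0.29  0.88] T [-0.2   0.88  0.08] w 0.139 q [ 0.13 -0.01  1.64 -0.    1.53  1.46]
jig tcp [-0.0045 -0.0007] face x 0.0295 F jig [-4.15  0.73]
```

>>> arm_command --commands '[{"turn":[0.25,0,0],"xyz":[0,-0.001,0],"hand":-1},{"turn":[0.25,0,0],"xyz":[0,-0.001,0],"hand":-1},{"turn":[0.15,0,0],"xyz":[0,-0.001,0],"hand":-1},{"turn":[0.15,0,0],"xyz":[0,-0.0008,0],"hand":-1},{"turn":[0.15,0,0],"xyz":[0,-0.0008,0],"hand":-1},{"turn":[0.15,0,0],"xyz":[0,-0.0008,0],"hand":-1}]'

```text
clock: 15.0
ee_pos: [0.5342, 0.1061, 0.0535]
eef_rot: [2.471, -1.932, -0.005]
wrist_force: [-5.1, -1.9, 1.9]
gripper_width: 0.136
```

```bash
python3 -c "
from h import *
jig()"
```

```text
t 15.0 tcp [0.5342 0.1061 0.0535] yawx -76.06 tilt [-0.0059 -0.0019] F [-5.08 -1.85  1.85] T [-0.23  1.07  0.06] w 0.136 q [ 0.13 -0.02  1.64 -0.    1.52  1.46]
jig tcp [-0.0047 -0.0007] face x 0.0293 F jig [-5.38 -0.58]
```

>>> arm_command --commands '[{"turn":[0.15,0,0],"xyz":[0,-0.0014,0],"hand":-1},{"turn":[0.15,0,0],"xyz":[0,-0.0014,0],"hand":-1},{"turn":[0.15,0,0],"xyz":[0,-0.0014,0],"hand":-1},{"turn":[0.15,0,0],"xyz":[0,-0.001,0],"hand":-1},{"turn":[0.15,0,0],"xyz":[0,-0.001,0],"hand":-1},{"turn":[0.15,0,0],"xyz":[0,-0.001,0],"hand":-1}]'

```text
clock: 15.6
ee_pos: [0.5347, 0.1062, 0.0536]
eef_rot: [2.47, -1.932, -0.006]
wrist_force: [-6.9, -1.9, 2.8]
gripper_width: 0.134
```

```bash
python3 -c "
from h import *
jig()"
```

```text
t 15.6 tcp [0.5347 0.1062 0.0536] yawx -76.05 tilt [-0.0067 -0.0021] F [-6.88 -1.93  2.81] T [-0.3   1.25  0.05] w 0.134 q [ 0.13 -0.02  1.64 -0.    1.52  1.46]
jig tcp [-0.0042 -0.0007] face x 0.0298 F jig [-7.14 -0.21]
```

Steady near 7 N, face at about 29.8 mm. Holding with the same rows.

>>> arm_command --commands '[{"turn":[0.15,0,0],"xyz":[0,-0.001,0],"hand":-1},{"turn":[0.15,0,0],"xyz":[0,-0.001,0],"hand":-1},{"turn":[0.15,0,0],"xyz":[0,-0.001,0],"hand":-1},{"turn":[0.15,0,0],"xyz":[0,-0.001,0],"hand":-1},{"turn":[0.15,0,0],"xyz":[0,-0.001,0],"hand":-1},{"turn":[0.15,0,0],"xyz":[0,-0.001,0],"hand":-1},{"turn":[0.15,0,0],"xyz":[0,-0.001,0],"hand":-1},{"turn":[0.15,0,0],"xyz":[0,-0.001,0],"hand":-1},{"turn":[0.15,0,0],"xyz":[0,-0.001,0],"hand":-1},{"turn":[0.15,0,0],"xyz":[0,-0.001,0],"hand":-1}]'

```text
clock: 16.6
ee_pos: [0.5346, 0.1062, 0.0535]
eef_rot: [2.471, -1.932, -0.005]
wrist_force: [-7.0, -1.9, 2.7]
gripper_width: 0.131
```

```bash
python3 -c "
from h import *
jig()"
```

```text
t 16.6 tcp [0.5346 0.1062 0.0535] yawx -76.04 tilt [-0.0052 -0.0018] F [-6.98 -1.89  2.73] T [-0.32  1.19  0.06] w 0.131 q [ 0.13 -0.02  1.64 -0.    1.52  1.46]
jig tcp [-0.0043 -0.0007] face x 0.0297 F jig [-7.23 -0.15]
```

>>> arm_command --commands '[{"turn":[0.15,0,0],"xyz":[0,-0.001,0],"hand":-1},{"turn":[0.15,0,0],"xyz":[0,-0.001,0],"hand":-1},{"turn":[0.15,0,0],"xyz":[0,-0.001,0],"hand":-1},{"turn":[0.15,0,0],"xyz":[0,-0.001,0],"hand":-1},{"turn":[0.15,0,0],"xyz":[0,-0.001,0],"hand":-1},{"turn":[0.15,0,0],"xyz":[0,-0.001,0],"hand":-1},{"turn":[0.15,0,0],"xyz":[0,-0.001,0],"hand":-1},{"turn":[0.15,0,0],"xyz":[0,-0.001,0],"hand":-1},{"turn":[0.15,0,0],"xyz":[0,-0.001,0],"hand":-1},{"turn":[0.15,0,0],"xyz":[0,-0.001,0],"hand":-1}]'

```text
clock: 17.6
ee_pos: [0.5346, 0.1062, 0.0534]
eef_rot: [2.472, -1.933, -0.003]
wrist_force: [-6.6, -1.6, 2.2]
gripper_width: 0.132
```

```bash
python3 -c "
from h import *
jig()
snap('wrist','k1');snap('top','k3')
a=cv2.imread('pics/k1.png')[115:245,210:350]
cv2.imwrite('pics/k2.png',cv2.resize(a,None,fx=4.5,fy=4.5,interpolation=cv2.INTER_CUBIC))
jig()"
```

```text
t 17.6 tcp [0.5346 0.1062 0.0534] yawx -76.03 tilt [-0.0036 -0.0014] F [-6.57 -1.64  2.2 ] T [-0.32  1.22  0.04] w 0.132 q [ 0.13 -0.02  1.64 -0.    1.52  1.46]
jig tcp [-0.0043 -0.0007] face x 0.0297 F jig [-6.77 -0.01]
t 17.7 tcp [0.5346 0.1062 0.0534] yawx -76.03 tilt [-0.0036 -0.0014] F [-7.04 -0.8   1.89] T [-0.38  1.19  0.02] w 0.134 q [ 0.13 -0.02  1.64 -0.    1.52  1.46]
jig tcp [-0.0043 -0.0007] face x 0.0297 F jig [-7.02  0.92]
```

View pics/k2.png

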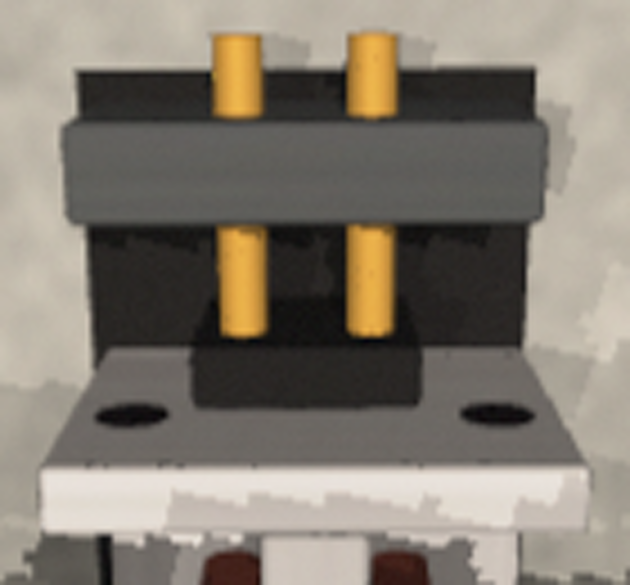

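View pics/k3.png

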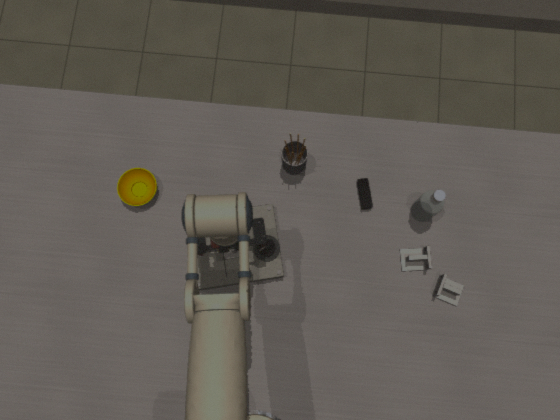

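Pad about half way in and steady; bystanders are where they started. One more 1.2 s hold for margin, then hand in.

>>> arm_command --commands '[{"turn":[0.1,0,0],"xyz":[0,-0.001,0],"hand":-1},{"turn":[0.1,0,0],"xyz":[0,-0.001,0],"hand":-1},{"turn":[0.1,0,0],"xyz":[0,-0.001,0],"hand":-1},{"turn":[0.1,0,0],"xyz":[0,-0.001,0],"hand":-1},{"turn":[0.1,0,0],"xyz":[0,-0.001,0],"hand":-1},{"turn":[0.1,0,0],"xyz":[0,-0.001,0],"hand":-1},{"turn":[0.1,0,0],"xyz":[0,-0.001,0],"hand":-1},{"turn":[0.1,0,0],"xyz":[0,-0.001,0],"hand":-1},{"turn":[0.1,0,0],"xyz":[0,-0.001,0],"hand":-1},{"turn":[0.1,0,0],"xyz":[0,-0.001,0],"hand":-1},{"turn":[0.1,0,0],"xyz":[0,-0.001,0],"hand":-1},{"turn":[0.1,0,0],"xyz":[0,-0.001,0],"hand":-1}]'

```text
clock: 18.9
ee_pos: [0.5348, 0.1062, 0.0537]
eef_rot: [2.467, -1.929, -0.011]
wrist_force: [-6.8, -0.9, 2.2]
gripper_width: 0.135
```

```bash
python3 -c "
from h import *
jig()
print(close_job())
jig()"
```

```text
t 18.9 tcp [0.5348 0.1062 0.0537] yawx -76.03 tilt [-0.0116 -0.0034] F [-6.75 -0.95  2.19] T [-0.32  1.2   0.01] w 0.135 q [ 0.13 -0.01  1.64 -0.    1.53  1.46]
jig tcp [-0.0041 -0.0007] face x 0.0299 F jig [-6.78  0.71]
the job is handed in; nothing more can be done
None
the job is handed in; nothing more can be done
```

I turned the knob about 63° clockwise until the stop came up. I then took the bracket nearest the base and set it flat on the bed, square and centred on the pad. I held it pressed for about 5 s and handed the job in at 18.9 s, still gripping and pushing.

**Last checks:**
- **Pad:** about 9–10 mm in, by both the pictures and the arm's position. That is roughly 7.5–8 N by the spring figures.
- **Centring and squareness:** the gripper sat within 1 mm of the stop's centre line and within about 0.01 rad of square.
- **Bystanders:** all four were where they started in the last top view, about 1 s before hand-in.

**Disagreements:**
- **Push force:** at the end the wrist read about 6.8 N, a little below the spring estimate; I put this down to friction and sensor noise. Early in the hold it dipped to about 4.2 N while the position stayed steady, so I added a little push. The pad force itself was not measured directly.
- **Tool tilt:** the tool crept back to 0.012 rad of tilt in the last second, still small.

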